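# Raise the vial safe's heavy flap with its lever

## Robot

A 6-joint arm with a two-finger parallel gripper is mounted at the origin on a cart in front of the work surface, level with it; the furniture and walls round the work are solid. World frame = base frame: x ahead of the robot, y to its left, z up, the work surface at z = 0. Lengths are in m, angles in rad, forces in N, time in s.
With the tool pointing down it reaches from about 0.3 to 0.875 m from the base axis. Payload 6.4 kg.
Tool frame: the origin (TCP) lies where the fingers leave the gripper's body, on its centre line; the fingertips stand 73 mm ahead of it and the grasp point (between the pads) lies 54 mm ahead of it; z points along the fingers, y is the line along which they close (so a half turn about z gives the same grasp; the last joint's range is limited). The gripper opens to 85 mm and grips with 20 to 120 N. Pads are 22 mm wide; open, the fingers measure 114 mm over their backs; the gripper's body (76 mm by 85 mm) begins 54 mm behind the grasp point. The pads swing forward as they close: fully open they stand 13 mm farther back than shut.
Start: joints at [1.106, 0.181, 1.607, -0, 1.354, -0.206], TCP at [0.147, 0.556, 0.304] pointing down, gripper open.
Joint ranges: [-2.99, 2.99], [-0.89, 2.07], [0.3, 2.58], [-1.14, 4.28], [0, 2.63], [-3.12, 3.12]. Speed limits (rad/s): [2.57, 2.57, 3.01, 3.14, 3.14, 3.14].

## Interface

Orientations are given as a unit quaternion [w, x, y, z].
In Python, from bench import ctrl gives the robot as it stands.
- The arm moves only by the tool carry_out, never from a script. Its argument "steps" is one flat list of numbers, 7 for each row, row after row: the shift along the tool's x, y, z in m, then the turn, a rotation vector about the tool's x, y, z in rad, then the opening, from 0 (shut) to 1 (fully open). In form: [dx, dy, dz, wx, wy, wz, claw, dx, dy, dz, wx, wy, wz, claw, ...]. A call has 1 to 20 rows; each row is the pose to reach, as a shift and turn from the pose commanded when the call began, along the tool's axes at that moment; what a row does not reach only later rows make up. A row lasts 1/10 s, in which the tool goes at most 50 mm and 8.59 degrees, less where a joint would pass 70% of its speed; a pose out of reach is approached as far as the arm can. A call with a gripper value outside its range is refused whole. The fingers move at their own pace and stop on an object; the grip force is fixed at half the most. Time passes only in rows, so rows that repeat a pose let the fingers close. It gives the time, the measured TCP pose, the force, the opening and the grip force at its end, in the units of the state.
- ctrl.get_obs(): the state, without advancing time (a new reading comes with each control period).
- ctrl.camera(name): name is "side" or "top" or "wrist"; returns the picture (384x512x3 uint8, red, green, blue); there is no depth.
- ctrl.camera_params(name): a dict with "vertical_fov" (degrees; the focal length in pixels is half the picture's height over the tangent of half this angle, whatever the lens; pixels are square), "cx", "cy" (the principal point, pixels), "k1" (the pictures are not rectified: a ray, as slopes to the right and down, at radius r is drawn at 1 + k1 r^2 times it, then the intrinsics apply), "cam_to_world" (4x4, takes a point from camera to world coordinates); the wrist camera has in their place "hand_eye" (4x4, takes a point from camera to tool coordinates, whose origin is the TCP and whose axes are the flange's). Camera axes: x right, y down, z forward; pixel columns grow to the right and rows downward; lengths in m; the calibration is good to about 2 mm. A picture is of the moment at which its call begins: read the wrist's pose just before it. camera_params takes no time and is no camera call.
- ctrl.hand_in(): hands the job in; it is judged then, once.
The state is a dict: "time_s": time; "q": joint angles; "dq": joint speeds; "joint_efforts": joint torques, N m; "eef_pos": TCP position; "eef_rot": TCP orientation; "wrist_force": force on the tool from outside, world axes, zero at the start; "torque": the same for the moment, N m; "opening": opening from 0.0 (shut) to 1.0 (fully open); "grasp_force": force on a finger pad.
Only numpy, scipy, OpenCV 4.12 (cv2) and the standard library are available. Lean on these libraries where they do the work, as an engineer would, in place of code of your own. Each camera call takes 0.05 s, during which the arm holds its last target. There are 200 camera calls.

## Task

Open the vial safe: with the fingertips push the timer that was left on the steel flap off it, onto the fixed grey deck beyond the hinge, then press the padded long end of the resting lever down to its rubber stop, or nearly, so that its short end raises the heavy flap. Finish while still holding the lever down with the flap up. Nothing is to be gripped or lifted by hand, the flap is raised by the lever alone and only once the timer is clear of it, and the things standing round are left where they are.

Things in the scene. Friction and masses are not known exactly. Their poses are not given: they have to be found in the camera images.
- safe: The vial safe, fixed to the bench on an aluminium base plate 100 (x) x 530 (y, from -285 to +245) x 8 mm. Origin at the plate's underside; x points roughly towards the robot, y to the robot's right along the lever's long arm (turned by up to 0.16 rad). In this frame, mm: shut flap y -176 to -82, top at z 90; rubber stop under the long arm's end at y 213, top at z 16.
- deck (a point): Middle of the top of the fixed flat grey deck, at y -228, z 89 in the safe's frame. The deck is 100 (x) x 107 (y: -285 to -178); a lip 5.5 high and 7 thick runs along its outer end (y -285 to -278). The flap's hinge line runs along its other edge, at y -178, z 83.
- bracket (a point): Where the lever's pivot pin rests: open-topped notches in two cheeks 36 mm wide (along y), at y 30, z 91 in the safe's frame; the cheeks reach up to z 102.
- flap (a joint): Angle of the heavy steel flap, rad: 0 shut and level with the deck, growing as it is raised about the hinge between it and the deck. About 0.43 when the lever's long arm is down on the rubber stop. It falls shut when the lever is let go.
- flap_edge (a point): Middle of the flap's free edge, on its top face; the flap is a steel plate 98 (x) x 94 (y) x 14 mm with a lead plug below, about 2.2 kg. From below this edge a tongue 40 wide and 6 thick, its top 4 mm below the flap's top, reaches 62 mm further, over the lever's short end.
- lever: Loose bent aluminium lever, 0.13 kg, its pivot pin resting in the bracket; origin on the pin's axis, axes as the safe's at the start. Short arm (90 mm, towards the safe's -y) level, 18 mm below the pin, its smooth white nose under the flap's tongue; long arm (200 mm, 16 wide, 10 thick) sloping up 0.3 rad towards +y, kept up by the flap's weight.
- lever_pad (a point): Centre of the top face of the black rubber pad near the end of the lever's long arm: 34 (across) x 40 (along) x 5 mm, about 155 mm above the bench at the start. Pressed with about 3 to 8 N, it sinks by about 110 mm, almost straight down, until the arm (turned by 0.65 rad) meets the rubber stop.
- timer: Small off-white lab timer, 62 (its x) x 68 (its y) x 20 mm, 0.06 kg, loose, lying flat on the shut flap at the start; origin under its centre, z up.
- vial: loose white plastic vial with a blue screw cap, 28 dia x 52, standing on the safe's base plate on the far side of the lever's long arm; origin under its centre. Leave alone.
- beaker: empty glass beaker, 61x55x70, standing behind the safe; origin under its centre. Leave alone.
- cup_a: clear sample cup, 29 dia x 32, standing behind the safe; origin under its centre. Leave alone.
- flask: stoppered conical flask, 51 dia x 95, standing behind the safe; origin under its centre. Leave alone.
- petri: closed petri dish, 94 dia x 15, at the right; origin under its centre. Leave alone.
- cup_b: clear sample cup, 29 dia x 32, at the right; origin under its centre. Leave alone.

How it is judged:
On the way, in this order (a step that is already met when the one before it is completed fails the run):
1. the timer lies flat on the deck, off the flap, with the flap still shut (y of timer in the frame of safe between -0.275 and -0.207 m and x of timer in the frame of safe between -0.04 and 0.04 m and z of timer in the frame of safe between 0.085 and 0.094 m and angle between timer's own z axis and vertical below 0.1 rad and value of joint flap below 0.05 rad), for 0.2 s.
2. the lever's long end is pressed down by the fingers and its short end raises the flap by at least 0.32 rad (value of joint flap above 0.32 rad and contact force between lever and flap above 1 N and contact force between the fingers and lever above 0.5 N), for 0.2 s.
At the end, for the whole second after the job is handed in: The fingers hold the lever down and its short end carries the flap, still and raised by 0.32 rad or more; the lever's pin is within 6 mm of its seat height; the timer lies still and flat on the deck, centre 29 mm or more beyond the hinge line, within 40 mm of the middle line (all of step 2 and velocity of joint flap between -0.1 and 0.1 rad/s and linear speed of timer below 0.02 m/s and y of timer in the frame of safe between -0.275 and -0.207 m and x of timer in the frame of safe between -0.04 and 0.04 m and z of timer in the frame of safe between 0.085 and 0.094 m and angle between timer's own z axis and vertical below 0.1 rad and z of lever in the frame of safe between 0.085 and 0.097 m); the arm keeps its last pose, push and grip.
It fails at once if the timer is lifted more than 15 mm, tipped up or dropped off the safe (z of timer in the frame of safe above 0.105 m or z of timer in the frame of safe below 0.07 m or angle between timer's own z axis and vertical above 0.6 rad).
It fails at once if the flap is raised while the timer is still on it (value of joint flap above 0.06 rad and y of timer in the frame of safe above -0.205 m).
It fails at once if the flap is raised by the hand instead of the lever (value of joint flap above 0.04 rad and contact force between any of the arm, the fingers and flap above 1 N).
It fails at once if the lever is lifted out of its bracket (z of lever in the frame of safe above 0.104 m or z of lever in the frame of safe below 0.078 m or y of lever in the frame of safe above 0.045 m or y of lever in the frame of safe below 0.015 m).
It fails at once if a bystander is moved by more than 30 mm or knocked over (distance of any of vial, beaker, cup_a, flask, petri, cup_b from where it was at the start of the episode above 0.03 m or angle between any of vial, beaker, cup_a, flask, petri, cup_b's own z axis and vertical above 0.5 rad).
It also fails if it takes over 48 s, if anything falls off the work surface, if the arm or the gripper's body presses on something with over 40 N, if the wrist force passes 120 N, or if a joint passes its speed limit or range.

## Working session

There is one attempt and no reset: what is moved stays moved. The work goes in short steps, Python scripts to look and compute and a tool call to move; the robot and the scene stay as the last step left them, time stands still between calls to the robot, and variables do not carry over. Pictures are saved under pics/ and viewed, at most 11 in all, crops included, and the job is handed in when it is done.

Besides the shell and the picture viewer there is one more tool, called after "Emit:" as a command line: name --argument value ..., lists and objects as JSON in quotes. carry_out: Moves the arm, as the interface text tells. Its arguments: {"type":"object","properties":{"steps":{"type":"array"}},"required":["steps"]}

```bash
mkdir -p pics
cat > h.py <<'E'
import numpy as np, cv2
from bench import ctrl
def K(p,shape=(384,512)):
    f=shape[0]/2/np.tan(np.radians(p["vertical_fov"])/2)
    return f
def c2w(name,obs=None):
    p=ctrl.camera_params(name)
    if "cam_to_world" in p: return p,np.array(p["cam_to_world"])
    o=obs or ctrl.get_obs()
    w,x,y,z=o["eef_rot"]
    from scipy.spatial.transform import Rotation as R
    T=np.eye(4);T[:3,:3]=R.from_quat([x,y,z,w]).as_matrix();T[:3,3]=o["eef_pos"]
    return p,T@np.array(p["hand_eye"])
def ray(name,uv,obs=None):
    p,T=c2w(name,obs);f=K(p)
    d=(np.array(uv,float)-[p["cx"],p["cy"]])/f
    s=d.copy()
    for _ in range(20): s=d/(1+p["k1"]*(s@s))
    v=T[:3,:3]@np.array([s[0],s[1],1]);return T[:3,3],v/np.linalg.norm(v)
def onz(name,uv,z,obs=None):
    o,v=ray(name,uv,obs);return o+v*(z-o[2])/v[2]
def proj(name,P,obs=None):
    p,T=c2w(name,obs);q=np.linalg.inv(T)@np.append(P,1);s=q[:2]/q[2]
    return s*(1+p["k1"]*(s@s))*K(p)+[p["cx"],p["cy"]]
def snap(name):
    im=ctrl.camera(name)[:,:,::-1].copy();return im
E
python3 - <<'E'
from h import *
a=snap("top");b=snap("side")
cv2.imwrite("pics/top0.png",a);cv2.imwrite("pics/side0.png",b)
for n in("top","side"):
    p,T=c2w(n);print(n,p["vertical_fov"],p["k1"],T.round(3).tolist())
print(ctrl.get_obs())
E
```

```text
top 46.677540713158166 -0.16739834218950506 [[-0.01, -0.983, 0.184, 0.258], [-1.0, 0.012, 0.009, -0.101], [-0.011, -0.184, -0.983, 1.564], [0.0, 0.0, 0.0, 1.0]]
side 54.75529528678402 -0.11758625634011564 [[0.844, -0.349, 0.407, 0.044], [-0.536, -0.539, 0.649, -0.848], [-0.007, -0.767, -0.642, 0.872], [0.0, 0.0, 0.0, 1.0]]
{'time_s': 0.1, 'q': array([ 1.10569071e+00,  1.81442372e-01,  1.60784633e+00, -1.14684156e-05,
        1.35378671e+00, -2.06268486e-01]), 'dq': array([ 9.06202549e-04, -1.10550238e-03, -2.47340411e-03, -7.52248063e-04,
        7.05677307e-04,  6.98451218e-05]), 'joint_efforts': array([ 2.50384801e-04, -4.45873046e+01, -3.52241027e+01, -2.45937590e-04,
        3.96895164e-03, -5.33047313e-06]), 'eef_pos': array([0.14698097, 0.55553063, 0.30311767]), 'eef_rot': array([-2.38937539e-04,  1.29056330e-01,  9.91636987e-01, -7.01843503e-04]), 'wrist_force': array([-0.96437955, -0.33159075,  0.44407966]), 'torque': array([-0.01019122, -0.00638313,  0.01479741]), 'grasp_force': 0.0, 'opening': 1.0022381125321171}
```

View pics/top0.png

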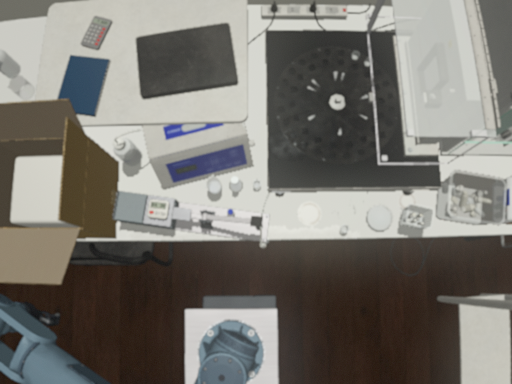

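View pics/side0.png

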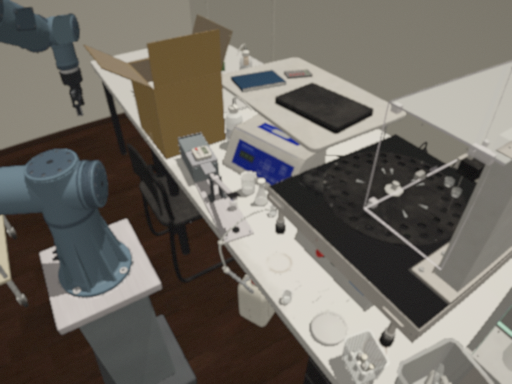

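The top view shows the deck around (130,208), the timer on the flap at (158,208), and the lever running right to about (262,225). I'll enlarge both views.

Run:
```python
from h import *
a=cv2.imread("pics/top0.png");b=cv2.imread("pics/side0.png")
cv2.imwrite("pics/top0c.png",cv2.resize(a[170:250,100:290],None,fx=4.2,fy=4.2,interpolation=cv2.INTER_CUBIC))
cv2.imwrite("pics/side0c.png",cv2.resize(b[120:270,160:310],None,fx=4,fy=4,interpolation=cv2.INTER_CUBIC))
for uv in [(115,193),(175,200),(158,208),(265,238),(265,212)]:
    print(uv,onz("top",uv,0.09).round(3),onz("top",uv,0.008).round(3))
```

```text
(115, 193) [0.544 0.393 0.09 ] [0.56  0.42  0.008]
(175, 200) [0.518 0.182 0.09 ] [0.532 0.198 0.008]
(158, 208) [0.491 0.24  0.09 ] [0.504 0.259 0.008]
(265, 238) [ 0.386 -0.121  0.09 ] [ 0.393 -0.122  0.008]
(265, 212) [ 0.473 -0.122  0.09 ] [ 0.485 -0.123  0.008]
```

View pics/top0c.png

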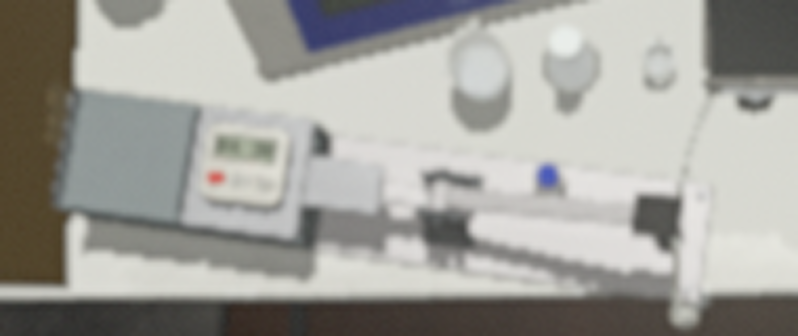

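View pics/side0c.png

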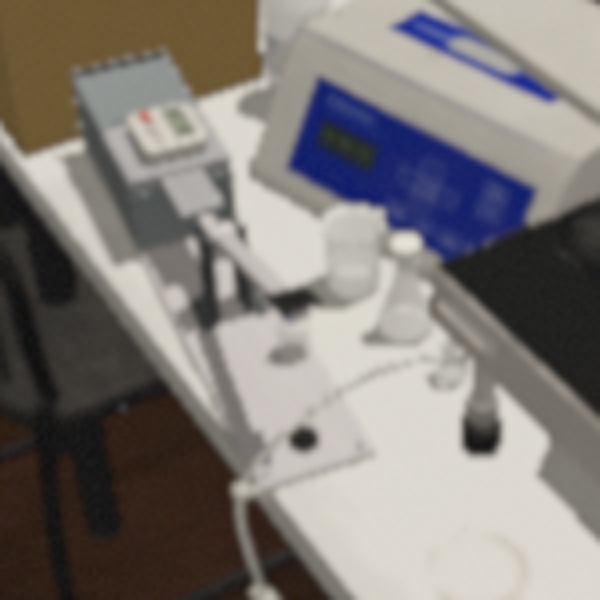

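Close up, the top crop shows the deck corners at (78,90), (60,205), (200,105) and (180,220). The timer is at about (245,166) and the pad at (657,215). The side crop shows the rubber stop at (303,438), the pad at (292,297), and the plate's back corner at (372,453). Next I'll fit the safe's pose from these points.

```bash
cat > fit.py <<'E'
from h import *
from scipy.optimize import least_squares
t=lambda x,y:(100+x/4.2,170+y/4.2); s=lambda x,y:(160+x/4,120+y/4)
C=[("top",(-50,-285,94.5),t(78,90)),("top",(50,-285,94.5),t(58,207)),("top",(-50,-178,89),t(200,106)),("top",(50,-178,89),t(181,221)),
("top",(-49,-82,90),t(322,122)),("top",(49,-82,90),t(301,242)),
("side",(-50,-285,94.5),s(163,50)),("side",(50,-285,94.5),s(73,72)),("side",(0,213,16),s(303,438)),("side",(-50,245,8),s(372,453))]
def W(p,P): 
    x,y,a=p; c,sn=np.cos(a),np.sin(a)
    # safe x -> world -x, y -> -y, rotated by a
    P=np.array(P,float)/1000
    return np.array([x-(c*P[0]-sn*P[1]), y-(sn*P[0]+c*P[1]), P[2]])
def inv(p,w):
    x,y,a=p; c,sn=np.cos(a),np.sin(a); d=-(np.array(w[:2])-[x,y]); return np.array([c*d[0]+sn*d[1],-sn*d[0]+c*d[1],w[2]])
E
python3 - <<'E'
from fit import *
f=lambda p:np.concatenate([proj(n,W(p,P))-uv for n,P,uv in C])
r=least_squares(f,[0.46,0.1,0.1],loss="soft_l1",f_scale=.7);print(r.x.round(4).tolist(),f(r.x).round(1).reshape(-1,2).tolist())
p=r.x
for c in [(208,127),(287,132),(280,205),(203,197),(245,166)]:
    w=onz("top",t(*c),.108);print("timer",w.round(3),inv(p,w).round(4))
# pad by two rays
o1,v1=ray("top",t(657,215));o2,v2=ray("side",s(292,297))
A=np.stack([v1,-v2],1);k=np.linalg.lstsq(A,o2-o1,rcond=None)[0];a,b=o1+k[0]*v1,o2+k[1]*v2
print("pad",a,b,inv(p,(a+b)/2))
w=onz("top",t(547,177),.06);print("vial",inv(p,w))
print("pin",W(p,(0,30,91)),"pad nominal", W(p,(0,200,150)))
E
```

```text
[0.462, 0.1046, -0.1425] [[-0.2, -0.9], [-0.7, -0.1], [1.1, -0.4], [0.6, 1.1], [-0.7, -0.4], [-0.4, -0.4], [-0.3, 0.2], [-1.6, 0.3], [-0.5, 0.5], [0.6, 0.4]]
timer [0.515 0.265 0.108] [-0.0292 -0.1668  0.108 ]
timer [0.51  0.201 0.108] [-0.0336 -0.1024  0.108 ]
timer [0.451 0.205 0.108] [ 0.025  -0.0982  0.108 ]
timer [0.458 0.268 0.108] [ 0.027 -0.161  0.108]
timer [0.483 0.234 0.108] [-0.0021 -0.1315  0.108 ]
pad [ 0.43449608 -0.09323984  0.15519207] [ 0.43748968 -0.09445128  0.15556081] [-0.00242378  0.20010589  0.15537644]
vial [-0.03173992  0.1046703   0.06      ]
pin [0.45774663 0.07488104 0.091     ] pad nominal [ 0.43360869 -0.09339659  0.15      ]
```

```bash
cat >> fit.py <<'E'
P=[0.462,0.1046,-0.1425]
from scipy.spatial.transform import Rotation as R
YW=-0.1425   # tool y along world (cos, sin)
def delta(world,yaw=None):
    o=ctrl.get_obs();w,x,y,z=o["eef_rot"];Rt=R.from_quat([x,y,z,w])
    d=Rt.inv().apply(np.array(world)-o["eef_pos"])
    if yaw is None: yaw=YW
    ty=np.array([np.cos(yaw),np.sin(yaw),0]);tz=np.array([0,0,-1.]);M=np.stack([np.cross(ty,tz),ty,tz],1)
    rv=(Rt.inv()*R.from_matrix(M)).as_rotvec()
    print("shift",d.round(4),"rot",rv.round(4))
E
python3 - <<'E'
from fit import *
print(np.array(ctrl.camera_params("wrist")["hand_eye"]).round(3).tolist())
def tri(a,b):
    o1,v1=ray("top",a);o2,v2=ray("side",b)
    k=np.linalg.lstsq(np.stack([v1,-v2],1),o2-o1,rcond=None)[0];return (o1+k[0]*v1).round(3),(o2+k[1]*v2).round(3)
print("box",tri((62,228),(150,43)),tri((62,105),(220,30)))
for uv in [(80,232),(70,283)]: print(onz("top",uv,.3).round(3))
print("via");delta([0.30,0.25,0.304]);print("above");w=W(P,(-2,-72,300));print(w);delta(w)
E
```

```text
[[0.001, -0.953, -0.304, 0.078], [1.0, 0.001, 0.001, -0.0], [-0.001, -0.304, 0.953, -0.07], [0.0, 0.0, 0.0, 1.0]]
box (array([0.379, 0.396, 0.488]), array([0.409, 0.387, 0.487])) (array([0.717, 0.432, 0.47 ]), array([0.7  , 0.44 , 0.467]))
[0.388 0.425 0.3  ]
[0.239 0.449 0.3  ]
via
shift [-0.2261 -0.2562 -0.0006] rot [-1.4000e-03  8.0000e-04  1.4545e+00]
above
[0.47420504 0.17558617 0.3       ]
shift [-0.4136 -0.2835  0.0034] rot [-1.4000e-03  8.0000e-04  1.4545e+00]
```

Emit:
carry_out --steps '[-0.018, -0.033, 0, 0, 0, -0.1, 0, -0.036, -0.066, 0, 0, 0, -0.2, 0, -0.054, -0.099, 0, 0, 0, -0.3, 0, -0.072, -0.132, 0, 0, 0, -0.4, 0, -0.09, -0.165, 0, 0, 0, -0.5, 0, -0.106, -0.195, 0, 0, 0, -0.6, 0, -0.136, -0.21, 0, 0, 0, -0.7, 0, -0.166, -0.226, 0, 0, 0, -0.8, 0, -0.196, -0.242, 0, 0, 0, -0.9, 0, -0.226, -0.257, 0, 0, 0, -1.0, 0, -0.257, -0.262, 0, 0, 0, -1.1, 0, -0.288, -0.266, 0, 0, 0, -1.2, 0, -0.32, -0.27, 0, 0, 0, -1.3, 0, -0.351, -0.275, 0, 0, 0, -1.4, 0, -0.382, -0.279, 0, 0, 0, -1.5, 0, -0.414, -0.283, 0, 0, 0, -1.6, 0, -0.414, -0.283, 0, 0, 0, -1.686, 0, -0.414, -0.283, 0, 0, 0, -1.686, 0]'

```text
time_s: 1.9
eef_pos: [0.4752, 0.1758, 0.3031]
eef_rot: [-0.001, -0.654, 0.756, 0.0]
wrist_force: [-1.2, -1.5, 0.2]
opening: -0.002
grasp_force: 0.0
```

Run:
```python
from fit import *
o=ctrl.get_obs();print(o["time_s"],o["eef_pos"],o["q"].round(2),o["opening"],o["wrist_force"])
cv2.imwrite("pics/w1.png",snap("wrist"))
delta(W(P,(-2,-72,98+73)),np.pi-.1425)
```

```text
1.9 [0.47522534 0.17578519 0.30313754] [ 0.12  0.03  1.78  0.    1.34 -2.88] -0.0017473256300288675 [-1.23333776 -1.49315092  0.17287916]
shift [0.0006 0.0002 0.1322] rot [ 0.0015 -0.0003 -0.0035]
```

View pics/w1.png

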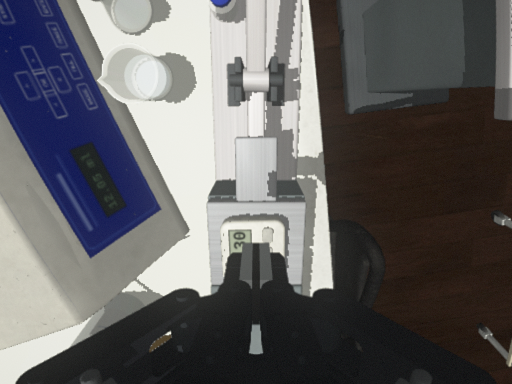

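The wrist view shows the flap's free edge at about row 200 (columns 208–306), the timer's near edge at about row 222, and the bracket at (257,80). I'll check the fit from here.

Run:
```python
from fit import *
for n,uv,z in [("flapL",(208,200),.09),("flapR",(306,200),.09),("timL",(224,221),.11),("timR",(284,221),.11),("tongueL",(236,138),.086),("pinmid",(257,81),.094)]:
    print(n,inv(P,onz("wrist",uv,z)).round(4))
```

```text
flapL [-0.048  -0.0864  0.09  ]
flapR [ 0.0475 -0.0867  0.09  ]
timL [-0.0309 -0.1004  0.11  ]
timR [ 0.0245 -0.1005  0.11  ]
tongueL [-0.0197 -0.0273  0.086 ]
pinmid [-0.0002  0.0225  0.094 ]
```

Emit:
carry_out --steps '[0, 0, 0.03, 0, 0, 0, 0, 0, 0, 0.06, 0, 0, 0, 0, 0, 0, 0.09, 0, 0, 0, 0, 0, 0, 0.11, 0, 0, 0, 0, 0, 0, 0.12, 0, 0, 0, 0, 0, 0, 0.126, 0, 0, 0, 0, 0, 0, 0.132, 0, 0, 0, 0, 0, 0, 0.132, 0, 0, 0, 0]'

```text
time_s: 2.75
eef_pos: [0.475, 0.1765, 0.172]
eef_rot: [0.0, -0.654, 0.756, -0.0]
wrist_force: [-0.2, 0.1, -0.2]
opening: 0.001
grasp_force: 0.0
```

Run:
```python
from fit import *
o=ctrl.get_obs();print(o["eef_pos"],o["wrist_force"])
cv2.imwrite("pics/w2.png",snap("wrist"))
delta(W(P,(-2,-185,98+73)),np.pi-.1425)
```

```text
[0.47497424 0.1764698  0.17203165] [-0.19018456  0.08894515 -0.221563  ]
shift [-0.112   0.001   0.0014] rot [-0.0008  0.0002 -0.0013]
```

View pics/w2.png

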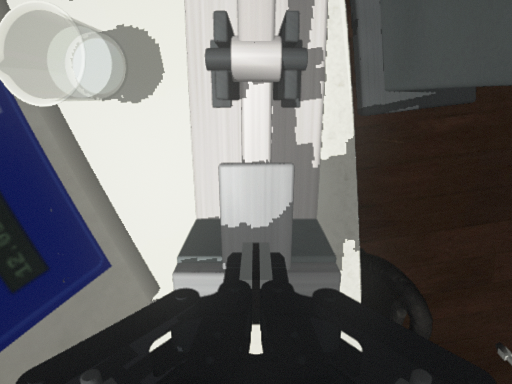

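The fingertips hover at the flap's free edge, behind the timer, at about (257,250), with nothing touching. Now I'll push.

Emit:
carry_out --steps '[-0.008, 0, 0.001, 0, 0, 0, 0, -0.016, 0, 0.001, 0, 0, 0, 0, -0.024, 0, 0.001, 0, 0, 0, 0, -0.032, 0, 0.001, 0, 0, 0, 0, -0.04, 0, 0.001, 0, 0, 0, 0, -0.048, 0, 0.001, 0, 0, 0, 0, -0.056, 0, 0.001, 0, 0, 0, 0, -0.064, 0, 0.001, 0, 0, 0, 0, -0.072, 0, 0.001, 0, 0, 0, 0, -0.079, 0, 0.001, 0, 0, 0, 0, -0.085, 0, 0.001, 0, 0, 0, 0, -0.09, 0, 0.001, 0, 0, 0, 0, -0.094, 0, 0.001, 0, 0, 0, 0, -0.096, 0, 0.001, 0, 0, 0, 0, -0.096, 0, 0.001, 0, 0, 0, 0]'

```text
time_s: 4.3
eef_pos: [0.4887, 0.2715, 0.1709]
eef_rot: [0.0, -0.655, 0.756, 0.0]
wrist_force: [0.4, 0.1, 0.6]
opening: 0.004
grasp_force: 0.0
```

Run:
```python
from fit import *
o=ctrl.get_obs();print(o["eef_pos"],inv(P,o["eef_pos"]),o["wrist_force"])
a=snap("top");cv2.imwrite("pics/top2.png",cv2.resize(a[170:250,100:290],None,fx=4.2,fy=4.2,interpolation=cv2.INTER_CUBIC))
```

```text
[0.4886865  0.27152941 0.17088974] [-0.00270899 -0.16902739  0.17088974] [0.37503118 0.13189769 0.56984607]
```

View pics/top2.png

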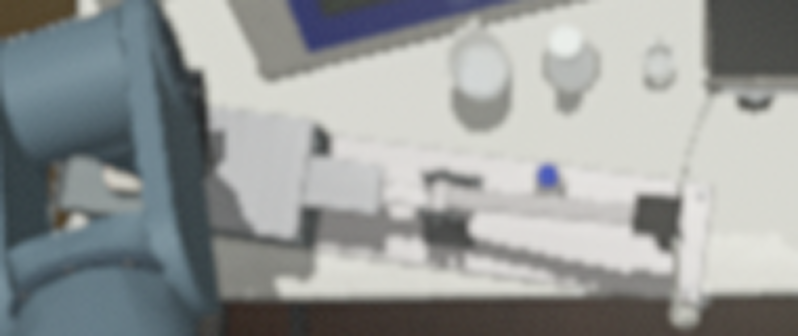

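The timer (white, about (120,180)) is already mostly on the deck and partly hidden by the arm. I'll push a little further, then back off and rise.

Emit:
carry_out --steps '[-0.005, 0, 0, 0, 0, 0, 0, -0.01, 0, 0, 0, 0, 0, 0, -0.014, 0, 0, 0, 0, 0, 0, -0.016, 0, 0, 0, 0, 0, 0, -0.016, 0, 0, 0, 0, 0, 0, 0.0, 0, 0, 0, 0, 0, 0, 0.02, 0, -0.02, 0, 0, 0, 0, 0.05, 0, -0.05, 0, 0, 0, 0, 0.09, 0, -0.07, 0, 0, 0, 0, 0.13, 0, -0.09, 0, 0, 0, 0, 0.17, 0, -0.1, 0, 0, 0, 0, 0.17, 0, -0.1, 0, 0, 0, 0]'

```text
time_s: 5.55
eef_pos: [0.4645, 0.0988, 0.2727]
eef_rot: [0.001, -0.653, 0.758, -0.002]
wrist_force: [0.3, 0.9, -0.2]
opening: -0.002
grasp_force: 0.0
```

Run:
```python
from fit import *
o=ctrl.get_obs();print(o["eef_pos"],o["q"].round(2),o["wrist_force"])
a=snap("top")[175:250,100:190];b=snap("side")[120:270,160:310]
a=cv2.resize(a,None,fx=4.2,fy=4.2,interpolation=cv2.INTER_CUBIC);b=cv2.resize(b,None,fx=2.8,fy=2.8,interpolation=cv2.INTER_CUBIC)
c=np.zeros((420,800,3),np.uint8);c[:a.shape[0],:a.shape[1]]=a;c[:,380:800]=b
cv2.imwrite("pics/c3.png",c)
```

```text
[0.4644614  0.09878581 0.27268681] [-0.04 -0.02  1.89 -0.    1.27 -3.03] [ 0.26315043  0.86852442 -0.18989671]
```

View pics/c3.png

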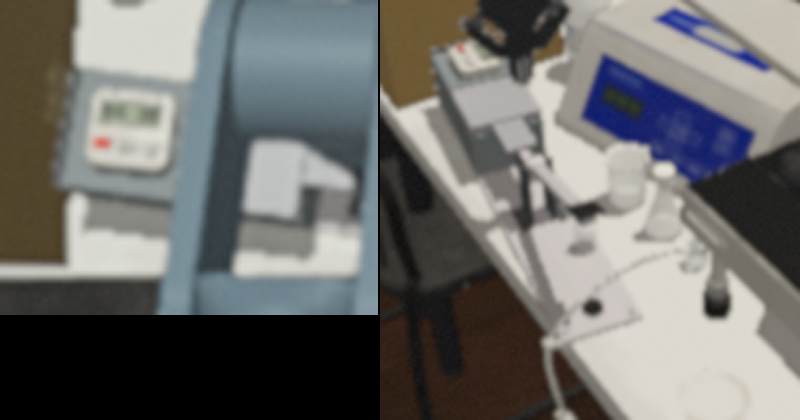

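The timer sits squarely on the deck: in the top crop it spans columns 87–177 of a deck running 68–187. The flap is clear and the lever is untouched.

Run:
```python
from fit import *
print(inv(P,onz("top",(100+130/4.2,175+129/4.2),.109)).round(4))
delta([0.436,-0.094,0.25],1.43)
```

```text
[-0.0022 -0.2267  0.109 ]
shift [ 0.1978 -0.0007  0.0211] rot [-4.000e-04  9.000e-04  1.565e+00]
```

Emit:
carry_out --steps '[0, 0, 0, 0, 0, 0.13, 0, 0.005, 0, 0, 0, 0, 0.26, 0, 0.02, 0, 0, 0, 0, 0.39, 0, 0.04, 0, 0, 0, 0, 0.52, 0, 0.06, 0, 0, 0, 0, 0.65, 0, 0.08, 0, 0, 0, 0, 0.78, 0, 0.1, 0, 0, 0, 0, 0.91, 0, 0.12, 0, 0, 0, 0, 1.04, 0, 0.14, 0, 0, 0, 0, 1.17, 0, 0.16, 0, 0, 0, 0, 1.3, 0, 0.18, -0.001, 0, 0, 0, 1.43, 0, 0.198, -0.001, 0, 0, 0, 1.565, 0, 0.198, -0.001, 0, 0, 0, 1.565, 0, 0.198, -0.001, 0, 0, 0, 1.565, 0]'

```text
time_s: 7.05
eef_pos: [0.4369, -0.0922, 0.2702]
eef_rot: [-0.001, 0.067, 0.998, 0.001]
wrist_force: [0.6, 0.7, -0.4]
opening: -0.002
grasp_force: 0.0
```

Run:
```python
from fit import *
o=ctrl.get_obs();print(o["time_s"],o["eef_pos"],o["q"].round(2),o["wrist_force"])
cv2.imwrite("pics/w4.png",snap("wrist"))
delta([0.436,-0.094,0.155+.073],1.43)
print(proj("wrist",[0.436,-0.094,0.155]))
```

```text
7.05 [ 0.43687414 -0.09223867  0.27024779] [-0.48 -0.08  1.95  0.    1.27 -1.91] [ 0.59194731  0.66352309 -0.43517592]
shift [ 0.0006 -0.0021  0.0423] rot [ 0.0009 -0.0011  0.0063]
[251.87771579 225.66953086]
```

View pics/w4.png

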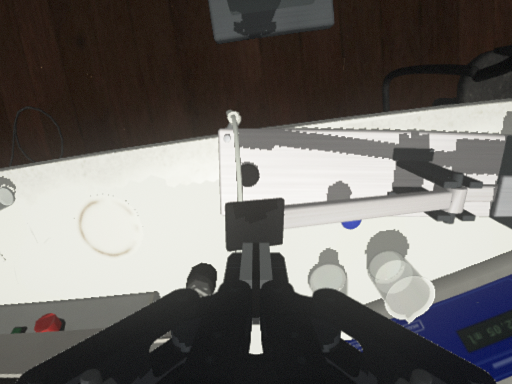

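The pad is centred at (255,225) and my projection put it at (252,226), so it agrees within 2 mm. Now I'll press.

Emit:
carry_out --steps '[0.0, -0.002, 0.015, 0, 0, 0, 0, 0, -0.002, 0.028, 0, 0, 0, 0, 0, -0.002, 0.036, 0, 0, 0, 0, 0, -0.003, 0.042, 0, 0, 0, 0, 0, -0.004, 0.048, 0, 0, 0, 0, 0, -0.005, 0.054, 0, 0, 0, 0, 0, -0.006, 0.06, 0, 0, 0, 0, 0, -0.007, 0.066, 0, 0, 0, 0, 0, -0.008, 0.072, 0, 0, 0, 0, 0, -0.009, 0.078, 0, 0, 0, 0, 0, -0.009, 0.084, 0, 0, 0, 0, 0, -0.01, 0.09, 0, 0, 0, 0, 0, -0.01, 0.096, 0, 0, 0, 0, 0, -0.01, 0.102, 0, 0, 0, 0, 0, -0.01, 0.108, 0, 0, 0, 0, 0, -0.01, 0.114, 0, 0, 0, 0, 0, -0.01, 0.114, 0, 0, 0, 0]'

```text
time_s: 8.8
eef_pos: [0.4361, -0.1038, 0.1571]
eef_rot: [0.001, 0.069, 0.998, -0.001]
wrist_force: [-0.8, -3.9, 4.2]
opening: 0.002
grasp_force: 2.0
```

Emit:
carry_out --steps '[0, 0, 0.005, 0, 0, 0, 0, 0, 0.0, 0.01, 0, 0, 0, 0, 0, 0.001, 0.015, 0, 0, 0, 0, 0, 0.002, 0.02, 0, 0, 0, 0, 0, 0.003, 0.024, 0, 0, 0, 0, 0, 0.004, 0.028, 0, 0, 0, 0, 0, 0.005, 0.031, 0, 0, 0, 0, 0, 0.006, 0.034, 0, 0, 0, 0, 0, 0.006, 0.034, 0, 0, 0, 0]'

```text
time_s: 9.7
eef_pos: [0.4362, -0.0965, 0.1223]
eef_rot: [-0.0, 0.069, 0.998, 0.0]
wrist_force: [0.4, -2.9, 2.4]
opening: 0.002
grasp_force: 1.3
```

Run:
```python
from fit import *
o=ctrl.get_obs();print(o["time_s"],o["eef_pos"],o["wrist_force"])
a=snap("top")[175:250,100:190];b=snap("side")[120:270,160:310]
a=cv2.resize(a,None,fx=4.2,fy=4.2,interpolation=cv2.INTER_CUBIC);b=cv2.resize(b,None,fx=2.8,fy=2.8,interpolation=cv2.INTER_CUBIC)
c=np.zeros((420,800,3),np.uint8);c[:a.shape[0],:a.shape[1]]=a;c[:,380:800]=b
cv2.imwrite("pics/c5.png",c)
```

```text
9.7 [ 0.43615822 -0.0965278   0.12232594] [ 0.37452191 -2.90126824  2.42871654]
```

View pics/c5.png

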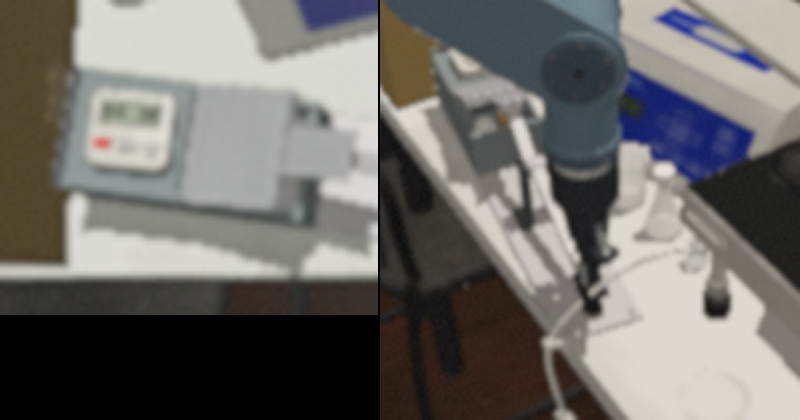

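The flap is visibly raised and the timer is undisturbed at (128,130) in the crop. I'll press the last few millimetres towards the stop.

Emit:
carry_out --steps '[0, 0, 0.002, 0, 0, 0, 0, 0, 0, 0.004, 0, 0, 0, 0, 0, 0, 0.006, 0, 0, 0, 0, 0, 0, 0.006, 0, 0, 0, 0, 0, 0, 0.006, 0, 0, 0, 0]'

```text
time_s: 10.3
eef_pos: [0.4362, -0.0967, 0.1167]
eef_rot: [-0.0, 0.069, 0.998, 0.0]
wrist_force: [-1.0, 0.6, 1.7]
opening: -0.0
grasp_force: 1.0
```

Emit:
carry_out --steps '[0, 0, 0.002, 0, 0, 0, 0, 0, 0, 0.004, 0, 0, 0, 0, 0, 0, 0.004, 0, 0, 0, 0, 0, 0, 0.004, 0, 0, 0, 0]'

```text
time_s: 10.7
eef_pos: [0.4364, -0.097, 0.1128]
eef_rot: [-0.0, 0.069, 0.998, 0.0]
wrist_force: [0.5, 0.9, 1.6]
opening: 0.002
grasp_force: 1.0
```

Emit:
carry_out --steps '[0, 0, 0.002, 0, 0, 0, 0, 0, 0, 0.004, 0, 0, 0, 0, 0, 0, 0.004, 0, 0, 0, 0, 0, 0, 0.004, 0, 0, 0, 0]'

```text
time_s: 11.1
eef_pos: [0.4366, -0.097, 0.1092]
eef_rot: [0.0, 0.069, 0.998, 0.0]
wrist_force: [-0.4, 1.1, 7.9]
opening: 0.001
grasp_force: 3.4
```

Run:
```python
from fit import *
o=ctrl.get_obs();print(o["time_s"],o["eef_pos"],o["wrist_force"])
a=snap("top")[175:250,100:190];b=snap("wrist")
a=cv2.resize(a,None,fx=3,fy=3,interpolation=cv2.INTER_CUBIC)
c=np.zeros((384,790,3),np.uint8);c[:a.shape[0],:a.shape[1]]=a;c[:,278:790]=b
cv2.imwrite("pics/c6.png",c)
```

```text
11.1 [ 0.43664953 -0.096977    0.10915621] [-0.36508224  1.11836609  7.91599632]
```

View pics/c6.png

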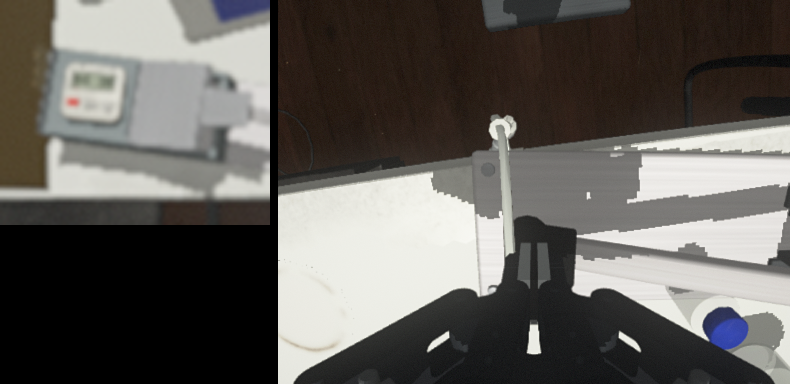

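The wrist view shows the fingers on the pad with the lever down and the vial standing at (725,327). The top view shows the flap raised and the timer still flat on the deck. The force jumped to 7.9 N, so the lever is on the stop. I'll settle briefly and hand in.

Emit:
carry_out --steps '[0, 0, 0, 0, 0, 0, 0, 0, 0, 0, 0, 0, 0, 0, 0, 0, 0, 0, 0, 0, 0, 0, 0, 0, 0, 0, 0, 0, 0, 0, 0, 0, 0, 0, 0]'

```text
time_s: 11.7
eef_pos: [0.4366, -0.097, 0.1092]
eef_rot: [0.0, 0.069, 0.998, -0.0]
wrist_force: [-0.1, 1.8, 7.7]
opening: 0.001
grasp_force: 3.3
```

```bash
python3 -c "
from bench import ctrl
o=ctrl.get_obs();print(o['eef_pos'],o['wrist_force']);print(ctrl.hand_in() if o['wrist_force'][2]>3 else 'no')"
```

```text
[ 0.43663335 -0.09698166  0.10915813] [-0.14864099  1.78801608  7.70746434]
the job is handed in; nothing more can be done
None
```

I pushed the timer onto the deck, and the lever is held down on its stop (about 7.7 N) with the flap raised; I handed the job in at 11.7 s, but no verdict came back.

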